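# Touch off the socket block and seat the practice eye

### The arm

A 6-joint arm with a two-finger parallel gripper is mounted at the origin on a cart in front of the work surface, level with it; the furniture and walls round the work are solid. World frame = base frame: x ahead of the robot, y to its left, z up, the work surface at z = 0. Lengths are in m, angles in rad, forces in N, time in s.
With the tool pointing down it reaches from about 0.35 to 0.85 m from the base axis. Payload 8.1 kg.
Tool frame: the origin (TCP) lies at the very end of the fingers, on their centre line; the grasp point (between the pads) lies 19 mm behind it; z points along the fingers, y is the line along which they close (so a half turn about z gives the same grasp; the last joint's range is limited). The gripper opens to 93 mm and grips with 3 to 60 N. Pads are 15 mm wide; open, the fingers measure 128 mm over their backs; the gripper's body (75 mm by 188 mm) begins 65 mm behind the grasp point.
Start: joints at [-1.219, 0.13, 1.488, -0, 1.523, -0.085], TCP at [0.254, -0.544, 0.219] pointing down, gripper open.
Joint ranges: [-2.96, 2.96], [-0.89, 2.26], [0.02, 2.5], [-1.34, 4.48], [0, 2.73], [-2.66, 2.66]. Speed limits (rad/s): [2.39, 2.39, 2.79, 3.14, 3.14, 3.14].

### API

Orientations are given as a rotation vector (axis times angle).
In Python, from plant import robot gives the robot as it stands. The module is installed in compiled form; this text tells all that it offers.
- The arm moves only by the tool play_rows, never from a script. Its argument "increments" is text: rows parted by semicolons, each of 5 numbers parted by spaces: the shift along the tool's x, y, z in mm, then the turn about the tool's z in degrees, then the closure, from -1 (fully open) to 1 (shut). In form: dx dy dz yaw claw; .... A call has 1 to 20 rows; each row is the pose to reach, as a shift and turn from the pose commanded when the call began, along the tool's axes at that moment; what a row does not reach only later rows make up. A row lasts 1/10 s, in which the tool goes at most 50 mm and 8.59 degrees, less where a joint would pass 70% of its speed; a pose out of reach is approached as far as the arm can. A call with a gripper value outside its range is refused whole. The fingers move at their own pace and stop on an object; "force" is the grip in N (left out, the last holds). Time passes only in rows, so rows that repeat a pose let the fingers close. It gives the time, the measured TCP pose, the force, the opening and the grip force at its end, in the units of the state.
- robot.read_state(): the state, without advancing time (a new reading comes with each control period).
- robot.read_camera(name): name is "side" or "top"; returns the picture (480x640x3 uint8, blue, green, red); there is no depth.
- robot.calibration(name): a dict with "vertical_fov" (degrees; the focal length in pixels is half the picture's height over the tangent of half this angle, whatever the lens; pixels are square), "cx", "cy" (the principal point, pixels), "D" ([k1, k2, p1, p2, k3] as OpenCV has them; the pictures are not rectified), "rvec" (rotation vector, rad) and "tvec" (3), from world to camera coordinates, as OpenCV has them. Camera axes: x right, y down, z forward; pixel columns grow to the right and rows downward; lengths in m; the calibration is good to about 2 mm. A picture is of the moment at which its call begins. calibration takes no time and is no camera call.
- robot.close_job(): hands the job in; it is judged then, once.
Trained networks look in the newest picture that a camera, given by its name, has taken for a name from the list of things; names that differ only in an ending like _2 or _b are one class to them, and where a whole thing is asked for, a point or a joint stands for the part that bears it (a point fixed in the world has none). Each returns a list of dicts, best first, with "conf" (0 to 1); they miss things now and then, are a little off and sometimes report something else, mostly with a low value. They report only what shows in the picture. A call takes as long as a camera call. They do not tell look-alikes from the thing itself.
- robot.recognise(camera, query): "centre" ([x, y, z] in m, in world coordinates, good to about 4 mm: the middle of the surface that is visible of it).
- robot.regions_of(camera, query): "pixels" (480x640 bool, what is visible of it).
- robot.landmark_of(camera, query): "centre" ([x, y, z] in m, in world coordinates, good to about 4 mm: a listed point, or the origin of a listed thing).
The state is a dict: "t": time; "q": joint angles; "dq": joint speeds; "joint_torque": joint torques, N m; "tool_pos": TCP position; "orientation": TCP orientation; "force": force on the tool from outside, world axes, zero at the start; "wrist_torque": the same for the moment, N m; "opening": finger opening in m; "gripper_force": force on a finger pad.
Only numpy, scipy, OpenCV 4.12 (cv2) and the standard library are available. Lean on these libraries where they do the work, as an engineer would, in place of code of your own. Each camera call takes 0.05 s, during which the arm holds its last target. There are 200 camera calls.

### The job

The practice eye has to move from its desk foot into the socket block of the alignment stage, but the slides were left anywhere, so the block must be felt out first. Lift the eye out of the foot and, with its steel post hanging beside the block, touch the block lightly on the front long face near the left end, then on the front long face near the right end, then on either short end face. From those three touches find the bore, turn the eye square to the block with its lens to the front, lower post and tongue into bore and groove, press gently until the collar sits flush on the block, and let go; never press hard on the stage and leave the things round it where they are.

Things in the scene. Friction and masses are not known exactly. Their poses are not given: they have to be found in the camera images.
- practice_eye: Loose practice eye (model eye), about 0.16 kg, upright in its foot. Origin: centre of the post's flat lower end; z up the post; the lens looks to -x; y is the line across the flat sides of the saddle. Turned at most 0.3 rad from world axes at the start. Black barrel along x, 62 mm long, on a black saddle, neck, round steel collar, cross tongue and steel post.
- eye_grip (a point): middle of the saddle, on the post axis, 60 mm above the post tip: saddle 28 (x) x 32 (y) x 26 mm high; grip it from above on its flat sides at y = +-16 mm. Grip firmly (about 40 N): a side load on the post turns the eye in a slack grip.
- post_tip (a point): centre of the lower end of the post (origin of the eye). Post 12 mm diameter, 28 mm long up to the collar; its lowest 2.5 mm are a cone down to 8 mm diameter.
- collar_seat (a point): centre of the underside of the collar (36 mm diameter, 6 mm thick), 28 mm above the post tip; it comes to rest on the block's top. Under it, crossing the post, is the tongue: 12.4 mm (x) by 36 mm (y), reaching 6 mm down.
- eye_lens (a point): centre of the front lens in its bright ring (35 mm diameter), 26 mm in front (-x) of the post axis and 60 mm above the post tip
- foot: Fixed round black desk foot, 67 mm diameter, 22 mm high, origin at the centre of its underside; the post stands in its middle hole (15 mm diameter, 20 mm deep). Lift the eye 25 mm straight up to clear it.
- stage: Fixed black base plate of the alignment stage, 130 (x) x 150 (y) x 12 mm; origin: centre of its underside; front looks to -x, y to its left, z up; turned under 0.25 rad from world axes. It carries two slides, a rotary disc and the aluminium socket block. This pose is the base plate's ONLY, not the block's. Keep forces on the stage under 15 N, and under 30 N in the last 6 mm of seating.
- block_nominal (a point): point of the base plate 68 mm above its middle: where the middle of the block's top would be at zero. Block 64 (x) x 100 (y) mm, upright faces from 34 to 68 mm above the desk. Its true middle is up to 7 mm off along the plate's x and up to 7 mm along y, and it is turned up to 0.1 rad about its middle; locked (60 N do not shift it). Micrometers at back and right stay below 27 mm.
- bore_nominal (a point): point of the base plate where the bore would be at zero settings, 14 mm to the left (+y) of block_nominal. In the block the bore lies 32 mm behind the front long face and 36 mm from the left (+y) end face, 13.4 mm diameter; it goes down from the floor of a groove 15 mm wide, 8 mm deep, milled along the block's y across its whole top through the bore. The tongue fits the groove.
- spectacles: bystander: black spectacles standing on the desk, 138 x 138 x 41 mm; leave alone
- contact_lens_case: bystander: two-pot contact lens case, 30 x 68 x 19 mm; leave alone
- eye_drops: bystander: small dropper bottle, 22 mm diameter, 58 mm high; leave alone
- glasses_case: bystander: closed oblong glasses case, 67 x 162 x 43 mm; leave alone
Things that resemble listed ones, but are neither listed nor needed, are in the scene too. Leave any blue or yellow look-alike of the practice_eye alone.

How it is judged:
On the way, in this order (a step that is already met when the one before it is completed fails the run):
1. the practice eye is lifted out of its foot (height (world z) of post_tip above 0.03 m and contact force between practice_eye and foot below 0.05 N and contact force between the fingers and practice_eye above 2 N), for 0.1 s.
2. its post touches the front long face near the left end (contact force between practice_eye and stage above 0.3 N and z of post_tip in the frame of stage between 0.036 and 0.064 m and x of post_tip in the frame of stage below -0.021 m and y of post_tip in the frame of stage above 0.012 m).
3. its post touches the front long face near the right end (contact force between practice_eye and stage above 0.3 N and z of post_tip in the frame of stage between 0.036 and 0.064 m and x of post_tip in the frame of stage below -0.021 m and y of post_tip in the frame of stage below -0.012 m).
4. its post touches one of the short end faces (contact force between practice_eye and stage above 0.3 N and z of post_tip in the frame of stage between 0.036 and 0.064 m and x of post_tip in the frame of stage between -0.021 and 0.04 m and (y of post_tip in the frame of stage above 0.04 m or y of post_tip in the frame of stage below -0.04 m)).
At the end, for the whole second after the job is handed in: The practice eye stands released and at rest in the socket block: post in the bore, tongue in the groove, collar underside within 1.7 mm of the block top (68 mm above the desk), upright within 0.05 rad, its lens to the front of the stage (z of collar_seat in the frame of stage between 0.066 and 0.0697 m and horizontal distance between collar_seat and bore_nominal below 0.018 m and angle between practice_eye's own z axis and vertical below 0.05 rad and x of eye_lens in the frame of stage below -0.008 m and linear speed of practice_eye below 0.01 m/s and angular speed of practice_eye below 0.1 rad/s and contact force between practice_eye and the fingers below 0.05 N); the robot touches nothing.
It fails at once if the eye is pressed against the stage with more than 15 N while it is felt out, before the post is down in the bore (contact force between practice_eye and stage above 15 N and z of post_tip in the frame of stage above 0.046 m).
It fails at once if the eye is forced home with more than 30 N (contact force between practice_eye and stage above 30 N).
It fails at once if the gripper or arm strikes or pushes the stage (more than 8 N) (contact force between any of the fingers, the arm and stage above 8 N).
It fails at once if the spectacles, contact lens case, eye-drop bottle or glasses case is moved more than 15 mm (distance of any of spectacles, contact_lens_case, eye_drops, glasses_case from where it was at the start of the episode above 0.015 m).
It also fails if it takes over 69 s, if anything falls off the work surface, if the arm or the gripper's body presses on something with over 40 N, if the wrist force passes 120 N, or if a joint passes its speed limit or range.

## Working session

There is one attempt and no reset: what is moved stays moved. The work goes in short steps, Python scripts to look and compute and a tool call to move; the robot and the scene stay as the last step left them, time stands still between calls to the robot, and variables do not carry over. Pictures are saved under pics/ and viewed, at most 10 in all, crops included, and the job is handed in when it is done.

Besides the shell and the picture viewer there is one more tool, called after "Emit:" as name(argument=value, ...) on one line, values as JSON. play_rows: Moves the arm, as the interface text tells. Its arguments: {"type":"object","properties":{"increments":{"type":"string"},"force":{"type":"number"}},"required":["increments"]}

```bash
mkdir -p pics
cat > h.py <<'E'
import numpy as np, cv2
from plant import robot
def cal(n):
    c=robot.calibration(n); f=240/np.tan(np.radians(c["vertical_fov"])/2)
    K=np.array([[f,0,c["cx"]],[0,f,c["cy"]],[0,0,1]]); return K,np.array(c["D"],float),np.array(c["rvec"],float),np.array(c["tvec"],float)
def proj(n,P):
    K,D,r,t=cal(n); return cv2.projectPoints(np.array(P,float).reshape(-1,1,3),r,t,K,D)[0].reshape(-1,2)
def onz(n,px,z):
    K,D,r,t=cal(n); u=cv2.undistortPoints(np.array(px,float).reshape(-1,1,2),K,D).reshape(-1,2)
    R=cv2.Rodrigues(r)[0]; C=-R.T@t; d=np.c_[u,np.ones(len(u))]@R
    return C+d*((z-C[2])/d[:,2])[:,None]
E
python3 - <<'E'
from h import *
for n in("top","side"):
    cv2.imwrite(f"pics/{n}0.png",robot.read_camera(n))
    K,D,r,t=cal(n); R=cv2.Rodrigues(r)[0]; print(n,K[0,0],D,-R.T@t)
    for q in("practice_eye","post_tip","eye_grip","eye_lens","foot","stage","block_nominal","bore_nominal"):
        for d in robot.landmark_of(n,q)[:4]: print(q,round(d["conf"],2),np.round(d["centre"],4),np.round(proj(n,d["centre"])[0]))
s=robot.read_state();print(s)
E
```

```text
top 552.2860254856698 [-0.08587708  0.          0.          0.          0.        ] [0.39180274 0.20263156 1.44683763]
practice_eye 0.77 [ 3.865e-01  4.222e-01 -4.000e-04] [226. 276.]
practice_eye 0.74 [ 0.6     0.4015 -0.0014] [234. 195.]
practice_eye 0.67 [ 4.926e-01  3.912e-01 -3.000e-04] [238. 236.]
post_tip 0.7 [ 0.4921  0.3986 -0.002 ] [235. 236.]
post_tip 0.66 [ 0.3866  0.4202 -0.001 ] [227. 276.]
post_tip 0.26 [0.491  0.3945 0.0276] [235. 236.]
eye_grip 0.88 [0.3872 0.4224 0.063 ] [222. 276.]
eye_grip 0.63 [0.4949 0.3919 0.061 ] [234. 233.]
eye_grip 0.61 [0.5998 0.4004 0.0662] [230. 192.]
eye_lens 0.64 [0.363  0.4149 0.0598] [225. 286.]
eye_lens 0.57 [0.6027 0.37   0.0582] [243. 191.]
eye_lens 0.55 [0.4637 0.3919 0.0603] [234. 246.]
foot 0.77 [0.4912 0.395  0.0007] [236. 236.]
stage 0.93 [5.273e-01 2.103e-01 3.000e-04] [306. 222.]
block_nominal 0.64 [0.5251 0.2088 0.0676] [307. 220.]
bore_nominal 0.69 [0.5263 0.2208 0.0731] [302. 220.]
side 513.9362380034647 [0.00796193 0.         0.         0.         0.        ] [-0.10913417  1.05791261  0.7171268 ]
practice_eye 0.94 [ 0.38
[... 957 characters left out ...]
5581 -0.0014] [181. 337.]
{'t': 0.9, 'q': array([-1.21942931e+00,  1.30367868e-01,  1.48821620e+00, -3.65548340e-06,
        1.52299877e+00, -8.54149111e-02]), 'dq': array([ 0.00129544,  0.00163841, -0.00136618,  0.00113139,  0.0009043 ,
        0.00090002]), 'joint_torque': array([ 8.60265282e-04, -5.59753776e+01, -4.92064798e+01,  7.66895385e-02,
        2.24547012e-02, -4.02805256e-05]), 'tool_pos': array([ 0.25382642, -0.54366584,  0.21864552]), 'orientation': array([ 3.06696140e+00,  6.80652649e-01, -3.64075036e-06]), 'force': array([0.50163955, 0.23350362, 0.34630673]), 'wrist_torque': array([-0.03314989,  0.02311125,  0.020611  ]), 'gripper_force': 0.0, 'opening': 0.09298643735502636}
```

View pics/top0.png

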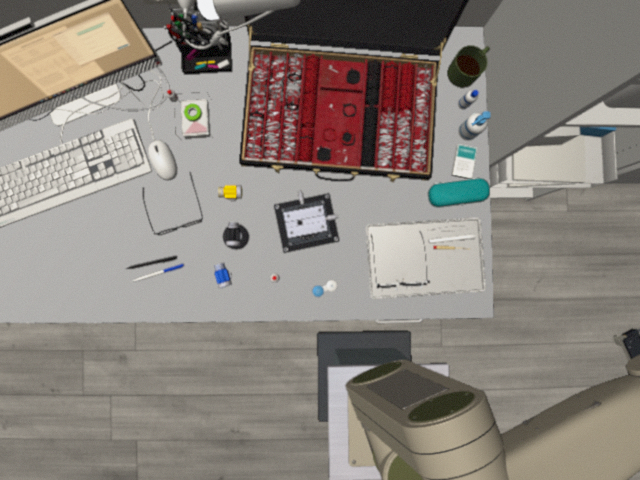

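View pics/side0.png

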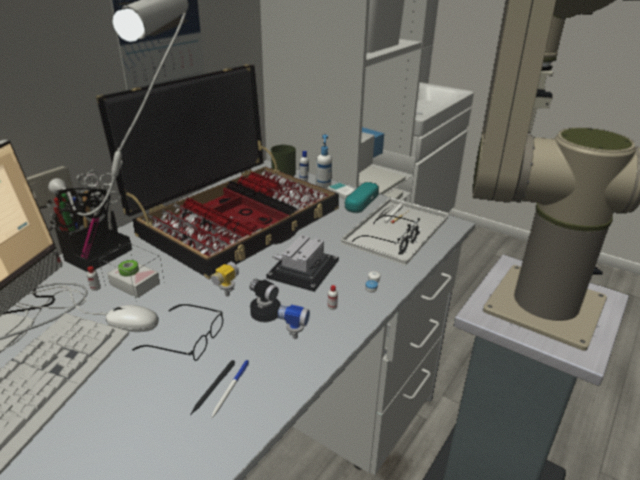

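The black eye in a foot at top (235,235) / side (264,300) is the target. The blue one at (222,275) and the yellow one at (230,191) are look-alikes, since the target has a black barrel and stands in the foot. I'll confirm with an enlarged crop and measure the yaws.

Run:
```python
from h import *
a=cv2.imread("pics/top0.png"); b=cv2.imread("pics/side0.png")
c1=cv2.resize(a[180:270,215:350],None,fx=5.9,fy=5.9,interpolation=cv2.INTER_CUBIC)  # x0=215,y0=180
cv2.imwrite("pics/c1.png",c1)
robot.read_camera("top")
for q,z in(("stage",.012),("practice_eye",.07)):
  for d in robot.regions_of("top",q)[:3]:
    m=d["pixels"].astype(np.uint8); ys,xs=np.nonzero(m)
    w=onz("top",np.c_[xs,ys],z)[:,:2]
    r=cv2.minAreaRect((w*1000).astype(np.float32)); print(q,round(d["conf"],2),len(xs),np.round(r[0],1),np.round(r[1],1),round(r[2],1), xs.mean(),ys.mean())
# bright block top
g=a.min(2); m=np.zeros_like(g); m[195:250,275:340]=(g[195:250,275:340]>130)
n,l,s,_=cv2.connectedComponentsWithStats(m); print(s[:6])
print(proj("top",[[.527,.2103,.068],[.527-.032,.2103,.068],[.527,.2103+.05,.068]]))
```

```text
stage 0.58 2924 [532.8 209.1] [149.2 158.1] 9.7 306.4798221614227 222.60499316005473
practice_eye 0.87 310 [393.3 419.4] [57.6 38.5] 18.3 222.33870967741936 274.59354838709675
practice_eye 0.85 322 [492.5 392.4] [42.6 55.1] 89.4 232.88198757763976 234.32298136645963
practice_eye 0.59 325 [595.7 401.1] [60.5 40.5] 89.3 230.09230769230768 192.17538461538462
[[     0      0    640    480 305409]
 [   275    195     41      9    212]
 [   283    195     57     43   1271]
 [   277    207      1      1      1]
 [   275    215      8     35    144]
 [   335    238      1      1      1]]
[[306.28063247 219.54846867]
 [306.41039687 232.2838382 ]
 [286.31593088 219.74900769]]
```

View pics/c1.png

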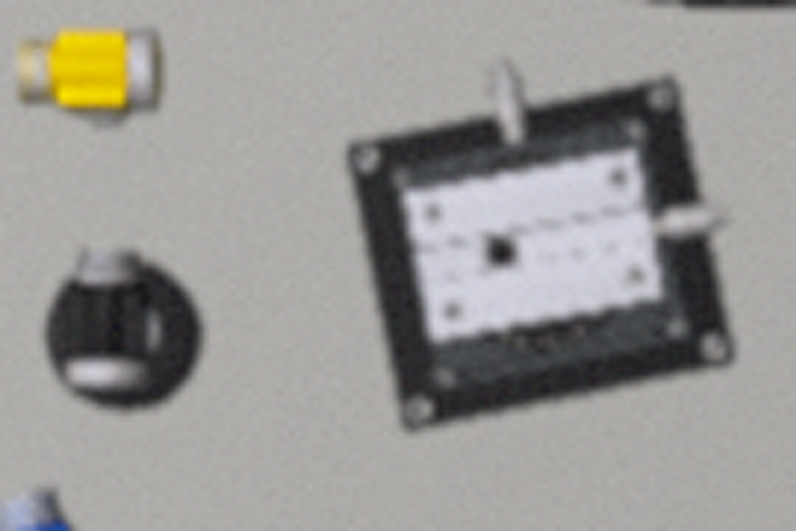

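The crop confirms the black eye: barrel along -x, yaw about -0.05, at (0.493, 0.3935). The stage yaw is about 0.21 and the block yaw about 0.18. Next I move above the eye.

Emit:
play_rows(increments="613 -748 20 -152 -1;613 -748 20 -152 -1;613 -748 20 -152 -1;613 -748 20 -152 -1;613 -748 20 -152 -1;613 -748 20 -152 -1;613 -748 20 -152 -1;613 -748 20 -152 -1;613 -748 20 -152 -1;613 -748 20 -152 -1;613 -748 20 -152 -1;613 -748 20 -152 -1;613 -748 20 -152 -1;613 -748 20 -152 -1;613 -748 20 -152 -1;613 -748 20 -152 -1;613 -748 20 -152 -1;613 -748 20 -152 -1;613 -748 20 -152 -1;613 -748 20 -152 -1", force=40)

```text
t: 3.05
tool_pos: [0.4925, 0.3975, 0.1975]
orientation: [-0.077, -3.14, -0.001]
force: [-0.8, -0.1, -0.5]
opening: 0.0931
gripper_force: 0.0
```

Emit:
play_rows(increments="0 0 45 0 -1;0 0 90 0 -1;0 0 130 0 -1;0 0 150 0 -1;0 0 155 0 -1;0 0 155 0 -1;0 0 155 0 1;0 0 155 0 1;0 0 155 0 1;0 0 155 0 1;0 0 155 0 1;0 0 155 0 1;0 0 155 0 1;0 0 155 0 1;0 0 155 0 1;0 0 155 0 1", force=40)

```text
t: 4.65
tool_pos: [0.4928, 0.3934, 0.0436]
orientation: [-0.081, -3.14, 0.0]
force: [-0.5, -0.5, 0.8]
opening: 0.032
gripper_force: 39.8
```

Run:
```python
from h import *
a=robot.read_camera("top"); b=robot.read_camera("side")
s=robot.read_state(); print(s["tool_pos"],s["force"],s["opening"],s["gripper_force"])
c=np.hstack([cv2.resize(a[190:280,190:280],(400,400),interpolation=2),cv2.resize(b[250:340,215:305],(400,400),interpolation=2)])
cv2.imwrite("pics/g.png",c)
```

```text
[0.4927767  0.39337636 0.04355705] [-0.41519121  0.93278213  0.21148853] 0.031850153130111775 39.795910120010376
```

View pics/g.png

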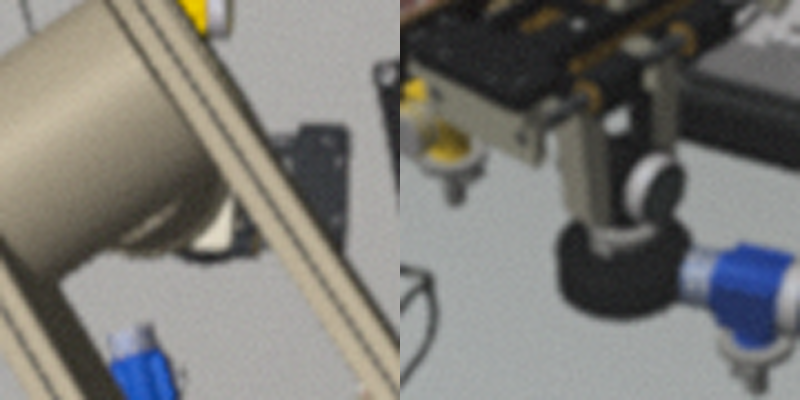

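The grip is good: the jaws hold 32 mm and the eye is upright. I'll lift it and compute the stage and block poses from the crop corners.

Emit:
play_rows(increments="0 0 -15 0 1;0 0 -30 0 1;0 0 -60 0 1;0 0 -95 0 1;0 0 -95 0 1;0 0 -95 0 1")

```text
t: 5.35
tool_pos: [0.4939, 0.394, 0.1411]
orientation: [0.081, 3.137, 0.003]
force: [-0.3, 0.6, -2.4]
opening: 0.0321
gripper_force: 39.8
```

Run:
```python
from h import *
def w(c,z):
    p=(np.array(c,float)+.5)/5.9-.5+[215,180]; return onz("top",p,z)[:,:2]
for nm,c,z in(("plate",[(350,148),(672,80),(735,360),(408,430)],.012),("block",[(402,190),(638,148),(664,300),(432,343)],.068)):
    P=w(c,z); tl,tr,br,bl=P; m=P.mean(0)
    y=(tl-tr)+(bl-br); x=(tl-bl)+(tr-br)
    print(nm,np.round(m,4),"yaw_y",np.arctan2(-y[0],y[1]),"yaw_x",np.arctan2(x[1],x[0]),"size",np.linalg.norm(x)/2,np.linalg.norm(y)/2)
print(robot.read_state()["tool_pos"],robot.read_state()["force"])
```

```text
plate [0.5244 0.2105] yaw_y 0.2002669033425003 yaw_x 0.2011552671972346 size 0.12749631303511225 0.1466249825057628
block [0.5231 0.2133] yaw_y 0.17038804031610863 yaw_x 0.170853947041696 size 0.06610000487065308 0.1009947924586458
[0.49386358 0.39403125 0.14109422] [-0.29938932  0.57822385 -2.41890373]
```

Emit:
play_rows(increments="4 -30 0 -6 1;8 -70 0 -12.7 1;12 -110 0 -12.7 1;16 -145 0 -12.7 1;16 -163 0 -12.7 1;16 -163 0 -12.7 1;16 -163 20 -12.7 1;16 -163 40 -12.7 1;16 -163 45 -12.7 1;16 -163 45 -12.7 1;16 -163 45 -12.7 1;16 -163 45 -12.7 1")

```text
t: 6.55
tool_pos: [0.4691, 0.232, 0.0947]
orientation: [-0.267, 3.129, 0.001]
force: [0.8, 1.5, -2.1]
opening: 0.0317
gripper_force: 39.8
```

```bash
cat >> h.py <<'E'
def st():
    s=robot.read_state(); o=s["orientation"]; yaw=2*np.arctan2(o[1],o[0])%(2*np.pi)-np.pi
    print("t",round(s["t"],2),"pos",np.round(s["tool_pos"]*1000,2),"yaw",round(yaw,4),"F",np.round(s["force"],2),"M",np.round(s["wrist_torque"],3),"open",round(s["opening"]*1000,2))
    return s
E
python3 - <<'E'
from h import *
st()
for i in range(4): robot.read_camera("side"); st()
a=robot.read_camera("side"); cv2.imwrite("pics/s1.png",cv2.resize(a[200:320,220:380],(800,600),interpolation=2))
for q in("post_tip","collar_seat"):
  for n in("side","top"):
    if n=="top": robot.read_camera("top")
    for d in robot.landmark_of(n,q)[:4]: print(n,q,round(d["conf"],2),np.round(d["centre"],4))
E
```

```text
t 6.55 pos [469.14 231.98  94.73] yaw 0.17 F [ 0.81  1.48 -2.09] M [ 0.058 -0.18  -0.049] open 31.72
t 6.6 pos [469.11 231.95  94.72] yaw 0.17 F [ 0.12  0.16 -1.56] M [ 0.07  -0.167  0.012] open 31.75
t 6.65 pos [469.08 231.84  94.63] yaw 0.1699 F [ 0.29  0.62 -2.37] M [ 0.125 -0.097 -0.045] open 31.83
t 6.7 pos [468.97 231.76  94.49] yaw 0.1699 F [ 0.45  0.1  -2.5 ] M [ 0.035 -0.18  -0.004] open 31.72
t 6.75 pos [468.86 231.7   94.33] yaw 0.1698 F [ 0.54 -0.15 -2.42] M [ 0.029 -0.097 -0.034] open 32.26
side post_tip 0.89 [0.3866 0.4219 0.0018]
side post_tip 0.6 [0.6007 0.4017 0.0038]
top post_tip 0.8 [0.6002 0.4008 0.0017]
top post_tip 0.7 [ 0.3875  0.4233 -0.0008]
side collar_seat 0.92 [0.4674 0.2315 0.0816]
side collar_seat 0.73 [0.5986 0.3995 0.0285]
side collar_seat 0.61 [0.3874 0.4233 0.0285]
top collar_seat 0.78 [0.3849 0.4264 0.0259]
top collar_seat 0.57 [0.599  0.3994 0.0235]
```

View pics/s1.png

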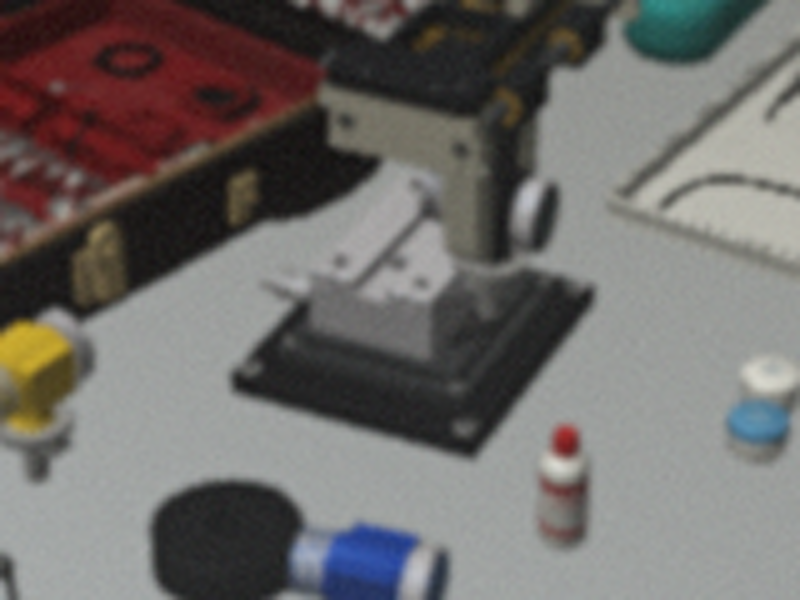

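The eye hangs upright in front of the block's left half, at crop (490,290). I begin the approach; tool -x points toward the block.

Emit:
play_rows(increments="-3 0 0 0 1;-6 0 0 0 1;-8 0 0 0 1;-8.5 0 0 0 1;-9 0 0 0 1;-9 0 0 0 1")

```text
t: 7.7
tool_pos: [0.4773, 0.233, 0.0936]
orientation: [0.266, -3.13, 0.0]
force: [0.2, 0.5, -2.5]
opening: 0.032
gripper_force: 39.8
```

```bash
cat >> h.py <<'E'
def av(n=8):
    A=[]
    for i in range(n):
        robot.read_camera("side"); s=robot.read_state(); o=s["orientation"]; yaw=2*np.arctan2(o[1],o[0])%(2*np.pi)-np.pi
        A.append(np.r_[s["tool_pos"]*1000,yaw*1000,s["force"]*100,s["wrist_torque"]*1000])
    m=np.mean(A,0); print("t",round(s["t"],2),"pos",np.round(m[:3],2),"yaw",round(m[3]/1000,4),"F",np.round(m[4:7]/100,2),"M",np.round(m[7:]/1000,3),"open",round(s["opening"]*1000,2)); return m
E
python3 -c "from h import *;av()"
```

```text
t 8.1 pos [477.24 233.    93.63] yaw 0.1698 F [ 0.19  0.2  -2.02] M [ 0.085 -0.141  0.009] open 32.17
```

Emit:
play_rows(increments="-0.5 0 0 0 1;-1 0 0 0 1;-1 0 0 0 1;-1 0 0 0 1")

```text
t: 8.5
tool_pos: [0.4783, 0.2332, 0.0936]
orientation: [0.266, -3.13, -0.0]
force: [0.5, -0.6, -2.2]
opening: 0.0319
gripper_force: 39.8
```

Emit:
play_rows(increments="-0.5 0 0 0 1;-0.5 0 0 0 1;-0.5 0 0 0 1")

```text
t: 8.8
tool_pos: [0.4788, 0.2333, 0.0936]
orientation: [0.266, -3.13, -0.0]
force: [-0.2, -0.3, -2.0]
opening: 0.0319
gripper_force: 39.8
```

Emit:
play_rows(increments="-0.5 0 0 0 1;-0.5 0 0 0 1;-0.5 0 0 0 1")

```text
t: 9.1
tool_pos: [0.4793, 0.2333, 0.0936]
orientation: [0.266, -3.13, -0.0]
force: [-0.4, 0.1, -1.7]
opening: 0.0322
gripper_force: 39.8
```

Emit:
play_rows(increments="-0.5 0 0 0 1;-0.5 0 0 0 1;-0.5 0 0 0 1")

```text
t: 9.4
tool_pos: [0.4798, 0.2335, 0.0936]
orientation: [-0.266, 3.13, 0.0]
force: [0.1, 0.9, -3.0]
opening: 0.0321
gripper_force: 39.8
```

Emit:
play_rows(increments="-0.5 0 0 0 1;-0.5 0 0 0 1;-0.5 0 0 0 1")

```text
t: 9.7
tool_pos: [0.4803, 0.2335, 0.0936]
orientation: [-0.266, 3.13, 0.0]
force: [-1.4, -0.4, -2.4]
opening: 0.032
gripper_force: 39.8
```

```bash
python3 -c "from h import *;av(5)"
```

```text
t 9.95 pos [480.26 233.51  93.64] yaw 0.1697 F [ 0.16  0.09 -2.35] M [ 0.081 -0.143  0.002] open 32.29
```

Emit:
play_rows(increments="-0.5 0 0 0 1;-0.5 0 0 0 1;-0.5 0 0 0 1")

```text
t: 10.25
tool_pos: [0.4808, 0.2336, 0.0937]
orientation: [-0.266, 3.13, -0.0]
force: [0.0, -0.2, -2.0]
opening: 0.0318
gripper_force: 39.8
```

Emit:
play_rows(increments="-0.4 0 0 0 1;-0.4 0 0 0 1;-0.4 0 0 0 1")

```text
t: 10.55
tool_pos: [0.4812, 0.2337, 0.0937]
orientation: [0.266, -3.13, -0.0]
force: [0.7, 0.9, -3.1]
opening: 0.0318
gripper_force: 39.8
```

```bash
python3 -c "from h import *;av(5)"
```

```text
t 10.8 pos [481.14 233.66  93.64] yaw 0.1698 F [ 0.1   0.47 -2.23] M [ 0.053 -0.138 -0.001] open 32.04
```

Emit:
play_rows(increments="-0.5 0 0 0 1;-0.5 0 0 0 1;-0.5 0 0 0 1")

```text
t: 11.1
tool_pos: [0.4817, 0.2337, 0.0936]
orientation: [0.266, -3.13, 0.0]
force: [0.2, 0.2, -2.2]
opening: 0.0321
gripper_force: 39.8
```

Emit:
play_rows(increments="-0.4 0 0 0 1;-0.4 0 0 0 1;-0.4 0 0 0 1")

```text
t: 11.4
tool_pos: [0.482, 0.2338, 0.0936]
orientation: [0.266, -3.13, -0.0]
force: [-0.3, -0.2, -2.1]
opening: 0.032
gripper_force: 39.8
```

```bash
python3 -c "from h import *;av(5)"
```

```text
t 11.65 pos [482.02 233.81  93.63] yaw 0.1697 F [ 0.01  0.47 -2.  ] M [ 0.079 -0.153  0.02 ] open 32.15
```

Emit:
play_rows(increments="-0.5 0 0 0 1;-0.5 0 0 0 1;-0.5 0 0 0 1")

```text
t: 11.95
tool_pos: [0.4825, 0.2339, 0.0936]
orientation: [0.266, -3.13, -0.0]
force: [-0.3, 0.9, -1.9]
opening: 0.0318
gripper_force: 39.8
```

Emit:
play_rows(increments="-0.4 0 0 0 1;-0.4 0 0 0 1;-0.4 0 0 0 1")

```text
t: 12.25
tool_pos: [0.4829, 0.234, 0.0937]
orientation: [0.266, -3.13, -0.0]
force: [-0.6, 0.6, -1.6]
opening: 0.0321
gripper_force: 39.8
```

```bash
python3 -c "from h import *;av(4)"
```

```text
t 12.45 pos [482.91 233.97  93.64] yaw 0.1698 F [-0.01  0.47 -1.96] M [ 0.095 -0.139 -0.004] open 31.85
```

Emit:
play_rows(increments="-0.5 0 0 0 1;-0.5 0 0 0 1;-0.5 0 0 0 1")

```text
t: 12.75
tool_pos: [0.4833, 0.234, 0.0936]
orientation: [0.266, -3.13, 0.0]
force: [-1.0, -0.5, -2.0]
opening: 0.0322
gripper_force: 39.8
```

Emit:
play_rows(increments="-0.4 0 0 0 1;-0.4 0 0 0 1;-0.4 0 0 0 1")

```text
t: 13.05
tool_pos: [0.4836, 0.2341, 0.0936]
orientation: [0.266, -3.13, 0.0]
force: [-1.6, -0.6, -0.5]
opening: 0.0316
gripper_force: 39.8
```

Run:
```python
from h import *
av(4)
a=robot.read_camera("side"); cv2.imwrite("pics/s2.png",cv2.resize(a[220:280,270:350],(800,600),interpolation=2))
```

```text
t 13.25 pos [483.64 234.09  93.6 ] yaw 0.1698 F [-2.31 -0.71 -0.06] M [-0.038  0.331 -0.007] open 32.02
```

View pics/s2.png

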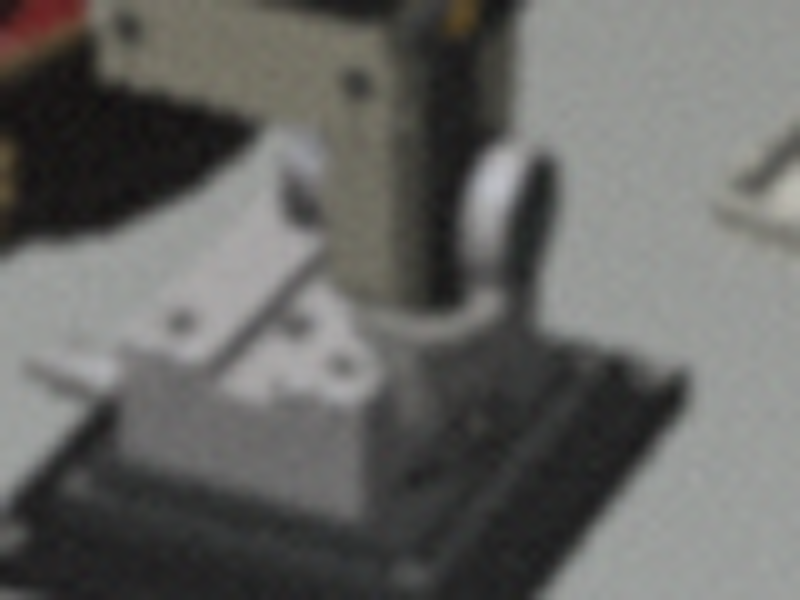

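First touch is at about x=483.5 mm, 2.5 N. I retreat and go to the right end.

Emit:
play_rows(increments="3 0 0 0 1;6 -10 0 0 1;6 -30 0 0 1;6 -50 0 0 1;6 -60 0 0 1;6 -60 0 0 1;4.5 -60 0 0 1;3.5 -60 0 0 1;2.5 -60 0 0 1;2.5 -60 0 0 1;2.5 -60 0 0 1")

```text
t: 14.4
tool_pos: [0.4913, 0.1749, 0.0935]
orientation: [0.267, -3.13, 0.0]
force: [-0.5, 0.3, -2.0]
opening: 0.0321
gripper_force: 39.8
```

```bash
python3 -c "from h import *;av(6)"
```

```text
t 14.7 pos [491.41 174.68  93.6 ] yaw 0.17 F [ 0.46  0.07 -2.35] M [ 0.091 -0.129  0.002] open 32.2
```

Emit:
play_rows(increments="-0.5 0 0 0 1;-0.5 0 0 0 1;-1 0 0 0 1;-1 0 0 0 1;-1 0 0 0 1")

```text
t: 15.2
tool_pos: [0.4925, 0.1747, 0.0937]
orientation: [-0.266, 3.13, -0.0]
force: [0.4, 0.5, -2.4]
opening: 0.0317
gripper_force: 39.8
```

```bash
python3 -c "from h import *;av(4)"
```

```text
t 15.4 pos [492.46 174.72  93.65] yaw 0.1697 F [-0.03 -0.14 -1.93] M [ 0.083 -0.147 -0.016] open 31.79
```

Emit:
play_rows(increments="-0.5 0 0 0 1;-0.5 0 0 0 1;-0.5 0 0 0 1")

```text
t: 15.7
tool_pos: [0.493, 0.1748, 0.0936]
orientation: [0.266, -3.13, -0.0]
force: [-0.3, -0.3, -1.9]
opening: 0.0321
gripper_force: 39.8
```

```bash
python3 -c "from h import *;av(4)"
```

```text
t 15.9 pos [492.95 174.81  93.64] yaw 0.1698 F [-0.35  0.41 -2.08] M [ 0.057 -0.15   0.007] open 31.97
```

Emit:
play_rows(increments="-0.4 0 0 0 1;-0.4 0 0 0 1;-0.4 0 0 0 1")

```text
t: 16.2
tool_pos: [0.4934, 0.1749, 0.0936]
orientation: [-0.266, 3.13, -0.0]
force: [0.2, -0.3, -2.2]
opening: 0.0322
gripper_force: 39.8
```

```bash
python3 -c "from h import *;av(4)"
```

```text
t 16.4 pos [493.35 174.88  93.65] yaw 0.1698 F [ 0.13  0.39 -1.42] M [ 0.071 -0.13   0.028] open 32.1
```

Emit:
play_rows(increments="-0.4 0 0 0 1;-0.4 0 0 0 1;-0.4 0 0 0 1")

```text
t: 16.7
tool_pos: [0.4937, 0.1749, 0.0936]
orientation: [0.266, -3.13, 0.0]
force: [-1.0, -0.5, -2.0]
opening: 0.0319
gripper_force: 39.8
```

```bash
python3 -c "from h import *;av(4)"
```

```text
t 16.9 pos [493.72 174.95  93.63] yaw 0.1698 F [-0.19 -0.2  -1.86] M [ 0.083 -0.135  0.003] open 32.11
```

Emit:
play_rows(increments="-0.4 0 0 0 1;-0.4 0 0 0 1;-0.4 0 0 0 1")

```text
t: 17.2
tool_pos: [0.494, 0.175, 0.0936]
orientation: [0.266, -3.13, 0.0]
force: [-1.7, -0.2, -1.7]
opening: 0.0317
gripper_force: 39.8
```

```bash
python3 -c "from h import *;av(4)"
```

```text
t 17.4 pos [494.01 175.    93.59] yaw 0.1698 F [-1.29 -0.46 -1.04] M [-0.019  0.149 -0.004] open 31.97
```

Emit:
play_rows(increments="-0.3 0 0 0 1;-0.3 0 0 0 1;-0.3 0 0 0 1")

```text
t: 17.7
tool_pos: [0.4943, 0.175, 0.0936]
orientation: [0.266, -3.13, 0.0]
force: [-2.6, -1.5, -0.5]
opening: 0.032
gripper_force: 39.8
```

```bash
python3 -c "from h import *;av(4)"
```

```text
t 17.9 pos [494.31 175.04  93.6 ] yaw 0.1698 F [-2.69 -0.9  -0.19] M [-0.09   0.42  -0.021] open 32.48
```

Second touch gives a block yaw of 0.177. Now I go up and over to the left end face.

Emit:
play_rows(increments="3 0 0 0 1;3 0 -18 -0.4 1;3 0 -35 -0.4 1;3 0 -35 -0.4 1;-10 30 -35 -0.4 1;-30 65 -35 -0.4 1;-38 90 -35 -0.4 1;-38 97 -35 -0.4 1;-38 97 -35 -0.4 1;-38 97 -20 -0.4 1;-38 97 0 -0.4 1;-38 97 0 -0.4 1;-38 97 0 -0.4 1;-38 97 0 -0.4 1")

```text
t: 19.3
tool_pos: [0.516, 0.2767, 0.0943]
orientation: [-0.276, 3.128, 0.0]
force: [-0.6, -0.3, -1.7]
opening: 0.0319
gripper_force: 39.8
```

```bash
python3 -c "from h import *;av(6)"
```

```text
t 19.6 pos [516.11 277.16  94.57] yaw 0.1765 F [ 0.28  0.02 -1.62] M [ 0.053 -0.136  0.006] open 32.35
```

Emit:
play_rows(increments="0 -1 0 0 1;0 -2 0 0 1;0 -3 0 0 1;0 -3.5 0 0 1;0 -4 0 0 1;0 -4 0 0 1;0 -4 0 0 1")

```text
t: 20.3
tool_pos: [0.5162, 0.2732, 0.0936]
orientation: [-0.277, 3.129, 0.0]
force: [-0.6, -0.2, -2.1]
opening: 0.032
gripper_force: 39.8
```

```bash
python3 -c "from h import *;av(4)"
```

```text
t 20.5 pos [516.19 273.17  93.63] yaw 0.1767 F [ 0.03 -0.16 -2.27] M [ 0.091 -0.16   0.003] open 31.98
```

Emit:
play_rows(increments="0 -0.5 0 0 1;0 -0.5 0 0 1;0 -1 0 0 1;0 -1 0 0 1;0 -1 0 0 1")

```text
t: 21.0
tool_pos: [0.5164, 0.2722, 0.0937]
orientation: [-0.277, 3.129, 0.0]
force: [0.5, -0.1, -2.7]
opening: 0.032
gripper_force: 39.8
```

```bash
python3 -c "from h import *;av(4)"
```

```text
t 21.2 pos [516.38 272.18  93.65] yaw 0.1767 F [-0.   -0.23 -2.24] M [ 0.06 -0.1   0.01] open 32.01
```

Emit:
play_rows(increments="0 -0.5 0 0 1;0 -0.5 0 0 1;0 -0.5 0 0 1")

```text
t: 21.5
tool_pos: [0.5165, 0.2716, 0.0936]
orientation: [0.277, -3.129, 0.0]
force: [0.2, -0.3, -2.1]
opening: 0.0317
gripper_force: 39.8
```

```bash
python3 -c "from h import *;av(4)"
```

```text
t 21.7 pos [516.48 271.67  93.65] yaw 0.1767 F [ 0.09  0.11 -2.06] M [ 0.087 -0.127  0.005] open 32.39
```

Emit:
play_rows(increments="0 -0.5 0 0 1;0 -0.5 0 0 1;0 -0.5 0 0 1")

```text
t: 22.0
tool_pos: [0.5166, 0.2712, 0.0936]
orientation: [-0.277, 3.129, 0.0]
force: [0.2, 0.2, -2.3]
opening: 0.0318
gripper_force: 39.8
```

```bash
python3 -c "from h import *;av(4)"
```

```text
t 22.2 pos [516.55 271.18  93.64] yaw 0.1767 F [-0.06  0.18 -1.72] M [ 0.092 -0.174  0.014] open 31.85
```

Emit:
play_rows(increments="0 -0.5 0 0 1;0 -0.5 0 0 1;0 -0.5 0 0 1")

```text
t: 22.5
tool_pos: [0.5166, 0.2707, 0.0937]
orientation: [-0.277, 3.129, 0.0]
force: [0.5, 0.0, -1.2]
opening: 0.0323
gripper_force: 39.8
```

```bash
python3 -c "from h import *;av(4)"
```

```text
t 22.7 pos [516.65 270.69  93.65] yaw 0.1767 F [-0.43 -0.25 -1.89] M [ 0.072 -0.141  0.011] open 31.77
```

Emit:
play_rows(increments="0 -0.4 0 0 1;0 -0.4 0 0 1;0 -0.4 0 0 1")

```text
t: 23.0
tool_pos: [0.5167, 0.2703, 0.0936]
orientation: [0.277, -3.129, -0.0]
force: [0.2, -1.2, -2.1]
opening: 0.0319
gripper_force: 39.8
```

```bash
python3 -c "from h import *;av(4)"
```

```text
t 23.2 pos [516.71 270.3   93.65] yaw 0.1767 F [ 0.47  0.29 -1.91] M [ 0.076 -0.139  0.019] open 32.38
```

Emit:
play_rows(increments="0 -0.4 0 0 1;0 -0.4 0 0 1;0 -0.4 0 0 1")

```text
t: 23.5
tool_pos: [0.5168, 0.2699, 0.0936]
orientation: [-0.277, 3.129, 0.0]
force: [-1.3, 0.4, -1.6]
opening: 0.0317
gripper_force: 39.8
```

```bash
python3 -c "from h import *;av(4)"
```

```text
t 23.7 pos [516.78 269.9   93.64] yaw 0.1767 F [ 0.07 -0.04 -1.74] M [ 0.084 -0.139 -0.015] open 31.65
```

Emit:
play_rows(increments="0 -0.4 0 0 1;0 -0.4 0 0 1;0 -0.4 0 0 1")

```text
t: 24.0
tool_pos: [0.5168, 0.2695, 0.0936]
orientation: [0.277, -3.129, 0.0]
force: [-0.5, -0.4, -1.7]
opening: 0.0322
gripper_force: 39.8
```

```bash
python3 -c "from h import *;av(4)"
```

```text
t 24.2 pos [516.85 269.5   93.64] yaw 0.1767 F [ 0.32 -0.06 -1.88] M [ 0.09  -0.127  0.014] open 31.98
```

Emit:
play_rows(increments="0 -0.4 0 0 1;0 -0.4 0 0 1;0 -0.4 0 0 1")

```text
t: 24.5
tool_pos: [0.5169, 0.2691, 0.0936]
orientation: [-0.277, 3.129, -0.0]
force: [-0.1, 0.2, -1.7]
opening: 0.0319
gripper_force: 39.8
```

```bash
python3 -c "from h import *;av(4)"
```

```text
t 24.7 pos [516.93 269.11  93.65] yaw 0.1767 F [ 0.17  0.4  -2.03] M [ 0.086 -0.181  0.025] open 32.11
```

Emit:
play_rows(increments="0 -0.4 0 0 1;0 -0.4 0 0 1;0 -0.4 0 0 1")

```text
t: 25.0
tool_pos: [0.517, 0.2687, 0.0937]
orientation: [-0.277, 3.129, 0.0]
force: [-0.1, 0.4, -1.8]
opening: 0.0319
gripper_force: 39.8
```

```bash
python3 -c "from h import *;av(4)"
```

```text
t 25.2 pos [516.99 268.73  93.64] yaw 0.1767 F [-0.52  0.05 -2.42] M [ 0.042 -0.135 -0.017] open 32.06
```

Emit:
play_rows(increments="0 -0.4 0 0 1;0 -0.4 0 0 1;0 -0.4 0 0 1")

```text
t: 25.5
tool_pos: [0.5171, 0.2683, 0.0937]
orientation: [-0.277, 3.129, 0.0]
force: [0.1, 0.3, -1.4]
opening: 0.0322
gripper_force: 39.8
```

```bash
python3 -c "from h import *;av(4)"
```

```text
t 25.7 pos [517.07 268.32  93.64] yaw 0.1767 F [ 0.23 -0.6  -1.83] M [ 0.078 -0.136 -0.019] open 31.76
```

Emit:
play_rows(increments="0 -0.4 0 0 1;0 -0.4 0 0 1;0 -0.4 0 0 1")

```text
t: 26.0
tool_pos: [0.5171, 0.268, 0.0936]
orientation: [0.277, -3.129, -0.0]
force: [-0.3, -0.4, -2.6]
opening: 0.0322
gripper_force: 39.8
```

```bash
python3 -c "from h import *;av(4)"
```

```text
t 26.2 pos [517.13 267.95  93.65] yaw 0.1767 F [ 0.23  0.43 -2.05] M [ 0.105 -0.119  0.011] open 32.0
```

Emit:
play_rows(increments="0 -0.4 0 0 1;0 -0.4 0 0 1;0 -0.4 0 0 1")

```text
t: 26.5
tool_pos: [0.5172, 0.2677, 0.0937]
orientation: [-0.277, 3.129, 0.001]
force: [-0.3, 1.4, -1.6]
opening: 0.032
gripper_force: 39.8
```

```bash
python3 -c "from h import *;av(4)"
```

```text
t 26.7 pos [517.17 267.72  93.66] yaw 0.1768 F [-0.26  1.79 -1.65] M [ 0.537 -0.101  0.027] open 32.06
```

Third touch found, about 2 N. This puts the bore at TCP (523.1, 226.3), which agrees with vision. I move above it.

Emit:
play_rows(increments="0 3 0 0 1;0 3 -15 0 1;0 3 -30 0 1;0 3 -30 0 1;1 -15 -30 0 1;1.5 -32 -30 0 1;1.5 -41.6 -30 0 1;1.5 -41.6 -30 0 1;1.5 -41.6 -30 0 1;1.5 -41.6 -30 0 1;1.5 -41.6 -30 0 1;1.5 -41.6 -30 0 1")

```text
t: 27.9
tool_pos: [0.5229, 0.2267, 0.1236]
orientation: [0.278, -3.129, -0.0]
force: [-0.1, 0.5, -1.9]
opening: 0.0321
gripper_force: 39.8
```

Run:
```python
from h import *
m=av(8)
ex=np.array([.98436,.17618]);ey=np.array([-.17618,.98436]); d=np.array([523.11,226.31])-m[:2]; print("dx",-d@ex,"dy",d@ey)
```

```text
t 28.3 pos [522.98 226.5  123.61] yaw 0.177 F [-0.    0.08 -2.19] M [ 0.087 -0.14  -0.005] open 31.97
dx -0.09145831976928032 dy -0.20886311569327884
```

Emit:
play_rows(increments="-0.1 -0.2 5 0 1;-0.1 -0.2 12 0 1;-0.1 -0.2 17 0 1;-0.1 -0.2 19 0 1;-0.1 -0.2 19 0 1;-0.1 -0.2 19 0 1;-0.1 -0.2 19 0 1")

```text
t: 29.0
tool_pos: [0.5234, 0.2262, 0.1049]
orientation: [-0.277, 3.129, 0.0]
force: [-0.1, 0.3, -1.5]
opening: 0.0319
gripper_force: 39.8
```

```bash
python3 -c "from h import *;av(6)"
```

```text
t 29.3 pos [523.34 226.22 104.91] yaw 0.1768 F [ 0.02 -0.22 -1.7 ] M [ 0.073 -0.134  0.006] open 32.1
```

Emit:
play_rows(increments="0 0 0.5 0 1;0 0 1 0 1;0 0 1.5 0 1;0 0 2 0 1;0 0 2 0 1;0 0 2 0 1")

```text
t: 29.9
tool_pos: [0.5232, 0.2262, 0.1026]
orientation: [0.277, -3.129, -0.0]
force: [0.2, -0.5, -1.6]
opening: 0.0317
gripper_force: 39.8
```

```bash
python3 -c "from h import *;av(4)"
```

```text
t 30.1 pos [523.19 226.15 102.66] yaw 0.1767 F [-0.09 -0.1  -1.88] M [ 0.082 -0.117 -0.008] open 31.94
```

Emit:
play_rows(increments="0 0 0.3 0 1;0 0 0.6 0 1;0 0 0.9 0 1;0 0 0.9 0 1;0 0 0.9 0 1")

```text
t: 30.6
tool_pos: [0.5232, 0.2261, 0.1017]
orientation: [-0.277, 3.129, -0.0]
force: [-0.0, -1.1, -2.6]
opening: 0.0318
gripper_force: 39.8
```

```bash
python3 -c "from h import *;av(4)"
```

```text
t 30.8 pos [523.19 226.15 101.75] yaw 0.1768 F [ 0.21 -0.16 -2.09] M [ 0.081 -0.159  0.008] open 31.7
```

Emit:
play_rows(increments="0 0.15 0.3 0 1;0 0.15 0.6 0 1;0 0.15 0.9 0 1;0 0.15 0.9 0 1;0 0.15 0.9 0 1")

```text
t: 31.3
tool_pos: [0.5231, 0.2263, 0.1008]
orientation: [0.277, -3.129, 0.0]
force: [0.3, -0.2, -2.6]
opening: 0.0319
gripper_force: 39.8
```

```bash
python3 -c "from h import *;av(4)"
```

```text
t 31.5 pos [523.14 226.29 100.84] yaw 0.1767 F [-0.24  0.03 -1.85] M [ 0.077 -0.156  0.01 ] open 32.31
```

Emit:
play_rows(increments="0 0 0.3 0 1;0 0 0.6 0 1;0 0 0.6 0 1;0 0 0.6 0 1")

```text
t: 31.9
tool_pos: [0.5231, 0.2263, 0.1002]
orientation: [0.277, -3.129, 0.0]
force: [-0.3, 0.4, -1.8]
opening: 0.0319
gripper_force: 39.8
```

```bash
python3 -c "from h import *;av(4)"
```

```text
t 32.1 pos [523.15 226.27 100.24] yaw 0.1767 F [ 0.05  0.03 -2.11] M [ 0.095 -0.182  0.012] open 31.72
```

Emit:
play_rows(increments="0 0 0.3 0 1;0 0 0.6 0 1;0 0 0.6 0 1;0 0 0.6 0 1")

```text
t: 32.5
tool_pos: [0.5231, 0.2263, 0.0996]
orientation: [0.277, -3.129, 0.0]
force: [0.7, 0.6, -2.2]
opening: 0.032
gripper_force: 39.8
```

```bash
python3 -c "from h import *;av(4)"
```

```text
t 32.7 pos [523.16 226.3   99.65] yaw 0.1767 F [-0.18  0.23 -2.12] M [ 0.075 -0.145  0.002] open 32.11
```

Emit:
play_rows(increments="0 0 0.3 0 1;0 0 0.6 0 1;0 0 0.9 0 1;0 0 1.2 0 1;0 0 1.2 0 1;0 0 1.2 0 1")

```text
t: 33.3
tool_pos: [0.5231, 0.2263, 0.0984]
orientation: [0.277, -3.129, -0.0]
force: [0.9, 0.1, -1.6]
opening: 0.0322
gripper_force: 39.8
```

```bash
python3 -c "from h import *;av(4)"
```

```text
t 33.5 pos [523.15 226.29  98.46] yaw 0.1767 F [ 0.17 -0.37 -1.72] M [ 0.077 -0.167  0.018] open 32.09
```

Emit:
play_rows(increments="0 0 0.3 0 1;0 0 0.6 0 1;0 0 0.9 0 1;0 0 1.2 0 1;0 0 1.2 0 1;0 0 1.2 0 1")

```text
t: 34.1
tool_pos: [0.5231, 0.2263, 0.0972]
orientation: [0.277, -3.129, -0.0]
force: [-0.2, 0.7, -1.7]
opening: 0.0318
gripper_force: 39.8
```

```bash
python3 -c "from h import *;av(4)"
```

```text
t 34.3 pos [523.15 226.3   97.24] yaw 0.1768 F [ 0.04  0.17 -1.79] M [ 0.08  -0.16  -0.006] open 31.79
```

Emit:
play_rows(increments="0 0 0.4 0 1;0 0 0.8 0 1;0 0 1.2 0 1;0 0 1.6 0 1;0 0 2 0 1;0 0 2 0 1;0 0 2 0 1")

```text
t: 35.0
tool_pos: [0.5231, 0.2263, 0.0952]
orientation: [0.277, -3.129, 0.0]
force: [0.4, 0.1, -2.4]
opening: 0.0324
gripper_force: 39.8
```

```bash
python3 -c "from h import *;av(4)"
```

```text
t 35.2 pos [523.17 226.3   95.26] yaw 0.1767 F [-0.3  -0.01 -1.93] M [ 0.08  -0.13  -0.002] open 32.01
```

Emit:
play_rows(increments="0 0 0.6 0 1;0 0 1.2 0 1;0 0 1.8 0 1;0 0 2.4 0 1;0 0 3 0 1;0 0 3 0 1;0 0 3 0 1")

```text
t: 35.9
tool_pos: [0.5231, 0.2263, 0.0922]
orientation: [0.277, -3.129, -0.0]
force: [0.0, -0.6, -1.8]
opening: 0.0319
gripper_force: 39.8
```

```bash
python3 -c "from h import *;av(4)"
```

```text
t 36.1 pos [523.17 226.3   92.27] yaw 0.1767 F [-0.03  0.   -2.22] M [ 0.021 -0.161  0.006] open 31.79
```

Emit:
play_rows(increments="0 0 0.6 0 1;0 0 1.2 0 1;0 0 1.8 0 1;0 0 2.4 0 1;0 0 3 0 1;0 0 3 0 1;0 0 3 0 1")

```text
t: 36.8
tool_pos: [0.5231, 0.2263, 0.0892]
orientation: [0.277, -3.129, 0.0]
force: [-0.2, 0.1, -1.6]
opening: 0.0317
gripper_force: 39.8
```

```bash
python3 -c "from h import *;av(4)"
```

```text
t 37.0 pos [523.18 226.31  89.28] yaw 0.1767 F [ 0.03 -0.01 -2.12] M [ 0.082 -0.124 -0.001] open 31.77
```

Emit:
play_rows(increments="0 0 0.4 0 1;0 0 0.8 0 1;0 0 1.2 0 1;0 0 1.2 0 1;0 0 1.2 0 1")

```text
t: 37.5
tool_pos: [0.5231, 0.2263, 0.088]
orientation: [0.277, -3.129, 0.0]
force: [0.2, 0.0, -1.7]
opening: 0.0319
gripper_force: 39.8
```

```bash
python3 -c "from h import *;av(4)"
```

```text
t 37.7 pos [523.15 226.3   88.05] yaw 0.1768 F [-0.01  0.03 -2.03] M [ 0.089 -0.136  0.033] open 31.96
```

Emit:
play_rows(increments="0 0 0.3 0 1;0 0 0.6 0 1;0 0 0.9 0 1;0 0 1.2 0 1;0 0 1.2 0 1")

```text
t: 38.2
tool_pos: [0.5231, 0.2263, 0.0868]
orientation: [0.277, -3.129, 0.0]
force: [-0.6, -0.1, -1.6]
opening: 0.0319
gripper_force: 39.8
```

Emit:
play_rows(increments="0 0 0.3 0 1;0 0 0.6 0 1;0 0 0.9 0 1;0 0 1.2 0 1;0 0 1.2 0 1")

```text
t: 38.7
tool_pos: [0.5231, 0.2263, 0.0856]
orientation: [0.277, -3.129, 0.0]
force: [-0.1, -0.4, -1.9]
opening: 0.0323
gripper_force: 39.8
```

```bash
python3 -c "from h import *;av(4)"
```

```text
t 38.9 pos [523.14 226.29  85.64] yaw 0.1767 F [-0.56  0.11 -2.29] M [ 0.075 -0.148  0.019] open 31.8
```

Emit:
play_rows(increments="0 0 0.3 0 1;0 0 0.6 0 1;0 0 0.9 0 1;0 0 1.2 0 1;0 0 1.2 0 1")

```text
t: 39.4
tool_pos: [0.5231, 0.2263, 0.0844]
orientation: [0.277, -3.129, 0.0]
force: [-0.1, -0.3, -1.8]
opening: 0.0317
gripper_force: 39.8
```

```bash
python3 -c "from h import *;av(4)"
```

```text
t 39.6 pos [523.14 226.29  84.43] yaw 0.1767 F [ 0.15 -0.43 -2.11] M [ 0.07  -0.137 -0.012] open 31.89
```

Emit:
play_rows(increments="0 0 0.3 0 1;0 0 0.6 0 1;0 0 0.9 0 1;0 0 1.2 0 1;0 0 1.2 0 1")

```text
t: 40.1
tool_pos: [0.5231, 0.2263, 0.0832]
orientation: [0.277, -3.129, 0.0]
force: [-0.5, -0.1, -1.9]
opening: 0.0321
gripper_force: 39.8
```

```bash
python3 -c "from h import *;av(4)"
```

```text
Traceback (most recent call last):
  File "h.py", line 19, in av
    robot.read_camera("side"); s=robot.read_state(); o=s["orientation"]; yaw=2*np.arctan2(o[1],o[0])%(2*np.pi)-np.pi
    ~~~~~~~~~~~~~~~~~^^^^^^^^
ValueError: 200 camera calls are used up
```

Emit:
play_rows(increments="0 0 0.3 0 1;0 0 0.6 0 1;0 0 0.6 0 1")

```text
t: 40.5
tool_pos: [0.5231, 0.2263, 0.0826]
orientation: [0.277, -3.129, 0.0]
force: [-0.2, 0.0, -1.6]
opening: 0.0319
gripper_force: 39.8
```

```bash
python3 -c "from h import *;av(3)"
```

```text
Traceback (most recent call last):
  File "h.py", line 19, in av
    robot.read_camera("side"); s=robot.read_state(); o=s["orientation"]; yaw=2*np.arctan2(o[1],o[0])%(2*np.pi)-np.pi
    ~~~~~~~~~~~~~~~~~^^^^^^^^
ValueError: 200 camera calls are used up
```

Emit:
play_rows(increments="0 0 0.3 0 1;0 0 0.5 0 1;0 0 0.5 0 1")

```text
t: 40.8
tool_pos: [0.5231, 0.2263, 0.0821]
orientation: [0.277, -3.129, -0.0]
force: [-0.7, 0.7, -1.4]
opening: 0.0319
gripper_force: 39.8
```

```bash
python3 -c "from h import *;av(3)"
```

```text
Traceback (most recent call last):
  File "h.py", line 19, in av
    robot.read_camera("side"); s=robot.read_state(); o=s["orientation"]; yaw=2*np.arctan2(o[1],o[0])%(2*np.pi)-np.pi
    ~~~~~~~~~~~~~~~~~^^^^^^^^
ValueError: 200 camera calls are used up
```

The camera calls are used up, so I go on by the force readings alone.

Emit:
play_rows(increments="0 0 0.4 0 1;0 0 0.4 0 1;0 0 0.4 0 1")

```text
t: 41.1
tool_pos: [0.5232, 0.2263, 0.0818]
orientation: [-0.277, 3.129, 0.0]
force: [0.5, 0.9, -0.6]
opening: 0.0316
gripper_force: 39.8
```

Emit:
play_rows(increments="0 0 0.3 0 1;0 0 0.3 0 1;0 0 0.3 0 1")

```text
t: 41.4
tool_pos: [0.5233, 0.2263, 0.0818]
orientation: [-0.277, 3.129, 0.0]
force: [-0.7, 0.6, 1.9]
opening: 0.0317
gripper_force: 39.8
```

Emit:
play_rows(increments="0 0 0.3 0 1;0 0 0.3 0 1;0 0 0.3 0 1")

```text
t: 41.7
tool_pos: [0.5234, 0.2263, 0.0817]
orientation: [-0.277, 3.129, 0.0]
force: [-2.0, -0.0, 5.9]
opening: 0.0319
gripper_force: 39.8
```

Firm stop at TCP z 81.7 mm, where 81.6 was expected for a flush collar, at 8 N. I release and lift off.

Emit:
play_rows(increments="0 0 -0.6 0 1;0 0 -0.6 0 1;0 0 -0.6 0 -1;0 0 -0.6 0 -1;0 0 -0.6 0 -1;0 0 -0.6 0 -1;0 0 -0.6 0 -1;0 0 -0.6 0 -1;0 0 -0.6 0 -1;0 0 -0.6 0 -1;0 0 -10 0 -1;0 0 -30 0 -1;0 0 -70 0 -1;0 0 -110 0 -1;0 0 -150 0 -1;0 0 -150 0 -1;0 0 -150 0 -1;0 0 -150 0 -1")

```text
t: 43.5
tool_pos: [0.5225, 0.2261, 0.2301]
orientation: [0.277, -3.128, 0.001]
force: [-0.1, -0.2, 0.3]
opening: 0.0931
gripper_force: 0.0
```

```bash
python3 -c "from plant import robot;print(robot.close_job())"
```

```text
the job is handed in; nothing more can be done
None
```

I felt out the block with three light touches of about 2–3 N each, seated the eye in the bore at about 8 N, let go and handed the job in at about 43.5 s; the seating is judged from forces and heights only (stop 0.1 mm from the expected flush height), because the 200 camera calls ran out before I could take a final picture.

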